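# Slide the tall bottle into its holder

## Robot

A 6-joint arm with a two-finger parallel gripper is mounted at the origin on a cart in front of the work surface, level with it; the furniture and walls round the work are solid. World frame = base frame: x ahead of the robot, y to its left, z up, the work surface at z = 0. Lengths are in m, angles in rad, forces in N, time in s.
With the tool pointing down it reaches from about 0.225 to 0.875 m from the base axis. Payload 3.4 kg.
Tool frame: the origin (TCP) lies between the finger pads; the fingertips stand 19 mm ahead of it and the grasp point (between the pads) is the TCP (robot.tcp_to_tips is the y of the fingertips in the tool frame, in m); y points along the fingers, z is the direction in which the jaws open and shut, and the axes are right-handed (so a half turn about y gives the same grasp; the last joint's range is limited). The gripper opens to 85 mm and grips with 20 to 120 N. Pads are 22 mm wide; open, the fingers measure 114 mm over their backs; the gripper's body (76 mm by 85 mm) begins 54 mm behind the grasp point. The pads swing forward as they close: fully open they stand 13 mm farther back than shut.
Start: joints at [1.034, 0.276, 1.505, -0, 1.361, -0.121], TCP at [0.232, 0.526, 0.224] pointing down, gripper open.
Joint ranges: [-2.89, 2.89], [-0.75, 2.08], [0.22, 2.7], [-1.18, 4.32], [0.11, 2.71], [-2.7, 2.7]. Speed limits (rad/s): [2.57, 2.57, 3.14, 3.14, 3.14, 3.14].

## Interface

Orientations are given as [roll, pitch, yaw] about the fixed x, y, z axes, in that order (R = Rz(yaw) Ry(pitch) Rx(roll)).
In Python, from cell import robot, eyes, workorder, finder gives the robot as it stands. The module is installed in compiled form; this text tells all that it offers.
- The arm moves only by the shell command python3 -m inch 'ROWS'. ROWS is JSON, a list of rows, each a list of 7 numbers: the finger opening in mm, from 0 to 85.4, then the shift along the world's x, y, z in mm, then the turn, a rotation vector about the world's x, y, z in rad. A call has 1 to 12 rows; each row shifts and turns the commanded pose from where the row before left it; what a row does not reach is not made up. A row lasts 1/8 s, in which the tool goes at most 62.5 mm and 10.7 degrees, less where a joint would pass 70% of its speed; a pose out of reach is approached as far as the arm can. A call with a gripper value outside its range is refused whole. The fingers move at their own pace and stop on an object; the grip force is fixed at half the most. Time passes only in rows, so rows that do not move let the fingers close. It gives the time, the measured TCP pose, the force and the opening at its end, in the units of the state.
- robot.get_obs(): the state, without advancing time (a new reading comes with each control period).
- eyes.read_camera(name): name is "scene" or "top" or "wrist"; returns a dict with "color" (400x640x3 uint8, red, green, blue), "range_z" (400x640 float32, m along the optical axis (not along the pixel's ray), 0 where there is no reading), "fx", "fy", "cx", "cy" (pixels), "R" (3x3) and "t" (3): a world point X has camera coordinates R X + t. Camera axes: x right, y down, z forward; pixel columns grow to the right and rows downward; lengths in m; the calibration is good to about 2 mm. The wrist camera is an equidistant fisheye: a pixel r from the principal point sees the ray r / f radians off the axis. A picture is of the moment at which its call begins.
- workorder.finish_job(): hands the job in, once; it reports no verdict.
Trained networks look in the newest picture that a camera, given by its name, has taken for a name from the list of things; names that differ only in an ending like _2 or _b are one class to them, and where a whole thing is asked for, a point or a joint stands for the part that bears it (a point fixed in the world has none). Each returns a list of dicts, best first, with "confidence" (0 to 1); they miss things now and then, are a little off and sometimes report something else, mostly with a low value. They report only what shows in the picture. A call takes as long as a camera call.
- finder.cut_out(camera, query): "mask" (400x640 bool, what is visible of it) and "pixel" ([column, row] in pixels, amid what is visible of it).
The state is a dict: "t": time; "joints": joint angles; "dq": joint speeds; "joint_torque": joint torques, N m; "eef_pos": TCP position; "ee_rot": TCP orientation; "force": force on the tool from outside, world axes, zero at the start; "ft_torque": the same for the moment, N m; "width": opening from 0.0 (shut) to 1.0 (fully open).
Only numpy, scipy, OpenCV 4.12 (cv2) and the standard library are available. Lean on these libraries where they do the work, as an engineer would, in place of code of your own. Each camera call takes 0.05 s, during which the arm holds its last target. There are 200 camera calls.

## Task

Push the tall bottle along the counter into the empty wooden holder until it is fully home against the holder's back rail. Push with the fingertips near its foot so that it slides upright: do not tip it, lift it or take it between the fingers, and do not disturb the other goods. Leave it standing there and take the hand away.

Things in the scene. Friction and masses are not known exactly. Their poses are not given: they have to be found in the camera images.
- tall_bottle: the tall clear bottle with a red cap and red label, loose on the counter, upright; about 0.2 to 0.4 kg, 205 mm tall, of square section with bevelled corners, 58 mm across the flats, 71 mm across the corners, straight up to 140 mm; its foot is 51 mm across the flats. It tips if pushed much above 35 mm. Origin: centre of its underside; x and y square to its flats, z up.
- empty_holder: the empty one of two equal low U-shaped dark wood holders fixed to the counter, no floor: back rail and two arms, 24 mm high, 10 mm thick, 86 mm clear between arms, open to the robot; left or right of the other. Origin: on the counter where the bottle's axis stands when home square. x points from mouth to back rail, y to the left arm; rail's inner face at x = +29.5 mm, arm ends at x = -17 mm.
- tin_holder: the other holder, same shape, size and axes, occupied by a flat round tin; it stands beside the empty one, centres 105 to 165 mm apart.
- small_tin: tin can with a red label, 57 mm in diameter, 72 mm tall, on the counter to the right of the work, to be left alone. Origin: centre of its underside.
- balm_tin: flat round green tin, 62 mm in diameter, 24 mm high, lying in the other holder, to be left alone. Origin: centre of its underside.
- shaker: spice jar with a white cap, 46 mm in diameter, 97 mm tall, further to the right, to be left alone. Origin: centre of its underside.

How it is judged:
At the end, for the whole second after the job is handed in: the tall bottle stands upright (within 0.06 rad) and still on the counter between the arms of the empty holder, its axis no more than 8 mm short of the home spot (a gap of at most about 8 mm to the back rail) and within 16 mm of it sideways (x of tall_bottle in the frame of empty_holder between -0.008 and 0.006 m and y of tall_bottle in the frame of empty_holder between -0.016 and 0.016 m and angle between tall_bottle's own z axis and vertical below 0.06 rad and height (world z) of tall_bottle below 0.005 m and linear speed of tall_bottle below 0.02 m/s); the robot touches nothing.
It fails at once if the bottle tips by more than 0.25 rad (angle between tall_bottle's own z axis and vertical above 0.25 rad).
It fails at once if the bottle is lifted 10 mm off the counter (height (world z) of tall_bottle above 0.01 m).
It fails at once if the bottle is taken between the fingers (grasp point within 22 mm of its axis) (horizontal distance between the grasp point and tall_bottle below 0.022 m and height (world z) of the grasp point below 0.2 m).
It fails at once if the fingers push the bottle high up (grasp point over 75 mm above the counter) instead of near its foot (contact force between the fingers and tall_bottle above 1 N and height (world z) of the grasp point above 0.075 m).
It fails at once if the small tin, the flat tin or the spice jar is moved by more than 15 mm (distance of any of small_tin, balm_tin, shaker from where it was at the start of the episode above 0.015 m).
It also fails if it takes over 69 s, if anything falls off the work surface, if the arm or the gripper's body presses on something with over 40 N, if the wrist force passes 120 N, or if a joint passes its speed limit or range.

## Working session

There is one attempt and no reset: what is moved stays moved. The work goes in short steps, Python scripts to look and compute and a shell command to move; the robot and the scene stay as the last step left them, time stands still between calls to the robot, and variables do not carry over. Pictures are saved under pics/ and viewed, about 8 in all and at most 12, crops included, and the job is handed in when it is done.

```bash
mkdir -p pics; cat > h.py <<'E'
import numpy as np, cv2
from cell import robot, eyes, workorder, finder
def cloud(c):
    z=c["range_z"]; v,u=np.mgrid[:z.shape[0],:z.shape[1]]
    P=np.stack([(u-c["cx"])/c["fx"]*z,(v-c["cy"])/c["fy"]*z,z],-1)
    return (P-c["t"])@c["R"]
def save(c,n): cv2.imwrite("pics/"+n,c["color"][:,:,::-1])
E
python3 - <<'E'
from h import *
for cam in("top","scene"):
    c=eyes.read_camera(cam); save(c,cam+"0.png"); W=cloud(c)
    print(cam,"campos",-c["R"].T@c["t"])
    for q in["tall_bottle","empty_holder","tin_holder","small_tin","balm_tin","shaker"]:
        for r in finder.cut_out(cam,q)[:2]:
            m=r["mask"]&(c["range_z"]>0); p=W[m]
            if len(p)==0: print(q,"nodepth");continue
            print(q,round(r["confidence"],2),np.round(r["pixel"]),len(p),np.round(np.percentile(p,[3,50,97],axis=0),3).tolist())
o=robot.get_obs(); print(o["t"],o["eef_pos"],o["ee_rot"],o["force"],robot.tcp_to_tips)
E
```

```text
top campos [0.32344366 0.13368878 0.89873994]
tall_bottle 0.77 [270. 218.] 995 [[0.388, 0.22, 0.001], [0.41, 0.24, 0.159], [0.443, 0.276, 0.207]]
empty_holder 0.96 [231. 172.] 456 [[0.492, 0.306, 0.002], [0.54, 0.368, 0.023], [0.561, 0.413, 0.027]]
tin_holder 0.76 [290. 180.] 496 [[0.475, 0.162, -0.001], [0.524, 0.22, 0.023], [0.555, 0.272, 0.027]]
small_tin 0.81 [385. 220.] 575 [[0.395, -0.03, 0.018], [0.42, -0.002, 0.069], [0.447, 0.021, 0.073]]
shaker 0.93 [427. 209.] 561 [[0.42, -0.128, 0.005], [0.439, -0.1, 0.096], [0.462, -0.086, 0.1]]
scene campos [ 0.30467332 -0.66688989  0.48351903]
tall_bottle 0.77 [284. 134.] 2863 [[0.391, 0.219, 0.014], [0.416, 0.224, 0.107], [0.445, 0.25, 0.203]]
empty_holder 0.6 [329. 146.] 524 [[0.492, 0.305, 0.005], [0.534, 0.367, 0.018], [0.556, 0.407, 0.026]]
tin_holder 0.49 [325. 169.] 226 [[0.464, 0.224, 0.007], [0.499, 0.25, 0.024], [0.53, 0.267, 0.027]]
small_tin 0.89 [311. 229.] 1766 [[0.396, -0.035, 0.003], [0.419, -0.026, 0.057], [0.448, 0.017, 0.073]]
balm_tin 0.83 [323. 176.] 581 [[0.466, 0.181, 0.005], [0.491, 0.196, 0.024], [0.517, 0.235, 0.026]]
shaker 0.6 [336. 255.] 1862 [[0.421, -0.132, 0.018], [0.439, -0.124, 0.075], [0.464, -0.091, 0.099]]
0.7 [0.23226095 0.52603201 0.22364968] [-1.57068933e+00  6.07236475e-06 -4.15789192e-01] [-1.18291822  0.42398077 -0.56620624] 0.019
```

```bash
python3 -c "
import cv2,numpy as np
a=cv2.imread('pics/top0.png');b=cv2.imread('pics/scene0.png')
cv2.imwrite('pics/both0.png',cv2.resize(np.vstack([a,b]),(480,600)))"
```

```text
(no output)
```

View pics/top0.png

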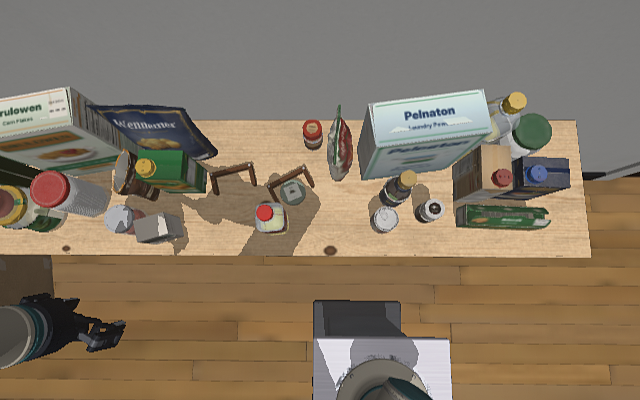

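View pics/scene0.png

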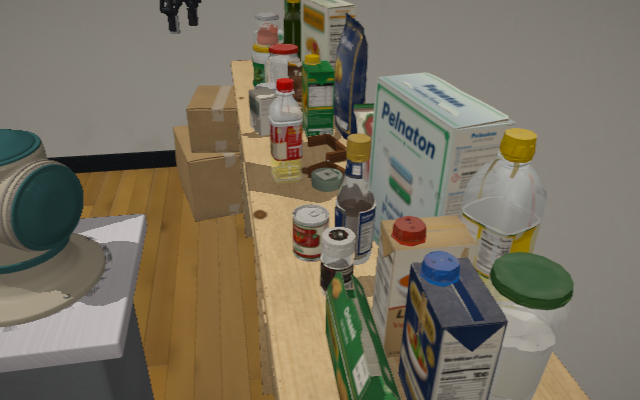

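The top view shows the empty holder at (233,178) and the tin holder at (292,183) with its tin. The bottle is at (270,218), and the grey tin and box are near (150,228). The scene view confirms the bottle stands in front of the holders. Next I'll fit the poses.

```bash
cat > fit.py <<'E'
from h import *
from scipy.optimize import minimize
def masks(q,cams=("top","scene")):
    out=[]
    for cam in cams:
        c=eyes.read_camera(cam); r=finder.cut_out(cam,q)
        if r: out.append(cloud(c)[r[0]["mask"]&(c["range_z"]>0)])
    return out
def usdf(p):  # distance to U outline (solid rails)
    def box(cx,cy,hx,hy):
        d=np.abs(p-[cx,cy])-[hx,hy]
        return np.linalg.norm(np.maximum(d,0),axis=1)
    return np.minimum.reduce([box(34.5,0,5,53),box(11.25,48,28.25,5),box(11.25,-48,28.25,5)])
def holder(q):
    best=None
    P=np.vstack(masks(q)); P=P[(P[:,2]>.015)&(P[:,2]<.032)][:,:2]*1000
    tpl=np.array([[x,y] for x,y in [(34.5,v) for v in range(-50,51,5)]+[(u,s*48) for u in range(-14,35,5) for s in(-1,1)]],float)
    from scipy.spatial import cKDTree
    T=cKDTree(P)
    def f(v):
        c,s=np.cos(v[2]),np.sin(v[2]); R=np.array([[c,-s],[s,c]])
        a=np.minimum(usdf((P-v[:2])@R),12); b=np.minimum(T.query(tpl@R.T+v[:2])[0],12)
        return a.mean()+.5*b.mean()
    m=P.mean(0)
    for y in np.radians([-40,-20,0,20,40]):
        r=minimize(f,[m[0]-15*np.cos(y),m[1],y],method="Nelder-Mead",options=dict(initial_simplex=np.array([[m[0]-15,m[1],y],[m[0],m[1],y],[m[0]-15,m[1]+15,y],[m[0]-15,m[1],y+.3]])))
        if best is None or r.fun<best.fun: best=r
    return best.x[:2],np.degrees(best.x[2]),best.fun
def bottle():
    A=masks("tall_bottle"); P=np.vstack(A)
    cap=P[P[:,2]>.197]; body=P[(P[:,2]>.03)&(P[:,2]<.138)]
    return cap[:,:2],body
E
python3 - <<'E'
from fit import *
for q in("empty_holder","tin_holder"): print(q,holder(q))
cap,body=bottle()
print("cap",len(cap),cap.min(0),cap.max(0),cap.mean(0))
h,xe,ye=np.histogram2d(body[:,0],body[:,1],bins=[np.arange(.37,.46,.005),np.arange(.2,.3,.005)])
print(np.round(ye*1000)[:-1]);
for x,r in zip(xe,h.astype(int)): print(round(x,3),r)
c=eyes.read_camera("top"); W=cloud(c); 
# height map cells
m=(W[...,2]>.02)&(W[...,0]>.3)&(W[...,0]<.65)&(W[...,1]>.1)&(W[...,1]<.65)
p=W[m]; i=((p[:,0]-.3)/.02).astype(int); j=((p[:,1]-.1)/.02).astype(int)
H=np.zeros((18,28)); np.maximum.at(H,(i,j),p[:,2]*100)
print("rows x=.3.., cols y=.1..(2cm) cm")
for k in range(18): print(round(.3+.02*k,2)," ".join("%2d"%v for v in H[k]))
t=W[np.abs(W[...,2])<.006]; t=t[(t[:,1]>0)&(t[:,1]<.5)]; print("edge x",np.percentile(t[:,0],[.1,1,99]))
E
```

```text
empty_holder (array([513.07348074, 356.03058958]), np.float64(13.65617761714065), np.float64(0.42192090544632704))
tin_holder (array([499.24961951, 210.50303106]), np.float64(28.194905099254193), np.float64(0.6808386108321023))
cap 366 [0.40162739 0.23237449] [0.43347686 0.26526653] [0.41726125 0.24601397]
[200. 205. 210. 215. 220. 225. 230. 235. 240. 245. 250. 255. 260. 265.
 270. 275. 280. 285. 290.]
0.37 [0 0 0 0 0 0 0 0 0 0 0 0 0 0 0 0 0 0 0]
0.375 [0 0 0 0 0 0 0 0 0 0 0 0 0 0 0 0 0 0 0]
0.38 [0 0 0 0 0 0 0 0 0 0 0 0 0 0 0 0 0 0 0]
0.385 [ 0  0  0  0  0  0  1  5 14 23 25 31 12  6  0  0  0  0  0]
0.39 [ 0  0  0  0 22 71 49 35 19 21  2  1  0  0  0  0  0  0  0]
0.395 [  0   0   0  15 120  24   3   0   0   0   0   0   0   0   0   0   0   0
   0]
0.4 [  0   0   0  48 101   3   0   0   0   0   0   0   0   0   0   0   0   0
   0]
0.405 [ 0  0  0 60 84  2  0  0  0  0  0  0  0  0  0  0  0  0  0]
0.41 [ 0  0  0 47 95  0  0  0  0  0  0  0  0  0  0  0  0  0  0]
0.415 [  0   0   0  22 107   4   0   0   0   0   0   0   0   0   0   0   0   0
   0]
0.42 [  0   0   0  25 119   4   0   0   0   0  
[... 1463 characters left out ...]
 16 16 16 18 18 16 15 15 14  0  0  0
0.52 20 11  0  2  2  2  2  2  0  0  2  0  0  0  2  2 17 17 17 18 18 16 14 15  0  0  0  0
0.54 20 15  0  2  2  2  0  0  0  0  2  2  2  2  2  2 16 16 16 16 16 16 15 15  0  0 27 27
0.56 20 17  0  0  0  0  0  0  0  0  2  2  0  0  0  0 18 19 19 19 19 18 16 15 27 27 27 27
0.58 20 17  0  0  0  0  0  0  0  0  0  0  0  0  0 24 24 24 24 24 23 24 23 22 27 27 27 27
0.6 20 15 11 11 10  0  0  0  0  0  0  0  0  0 26 26 26 26 26 26 26 26 26 26 27 27 27 27
0.62 20  6 11 11 10  0  0  0  0  0  0  0  0  0  0  0  0 23  0  0  0  0  0  0 21 27 27 27
0.64 19  0 10 10  0  0  0  0  0  0  0  0  0  0  0  0  0  0  0  0  0  0  0  0  0 27  0  0
edge x [0.01755899 0.03499225 0.71865422]
```

```bash
python3 -m inch '[[20,15,-40,5,0,0,0],[20,10,-45,5,0,0,0],[20,5,-45,5,0,0,0],[20,0,-45,0,0,0,-0.17],[20,0,-45,0,0,0,-0.17],[20,0,-45,0,0,0,-0.17],[20,0,-45,0,0,0,-0.17],[20,10,-45,0,0,0,-0.17],[20,20,-40,0,0,0,-0.165],[20,30,0,0,0,0,0],[20,40,0,0,0,0,0],[20,40,0,0,0,0,0]]'
```

```text
t: 2.85
eef_pos: [0.4035, 0.1307, 0.2389]
ee_rot: [-1.57, 0.0, -1.432]
force: [0.2, 0.7, 0.4]
width: 0.235
```

```bash
python3 -m inch '[[14,8,10,0,0.1716,0.0241,0],[14,8,10,0,0.1716,0.0241,0],[14,7,10,0,0.1716,0.0241,0],[14,0,5,-50,0,0,0],[14,0,0,-50,0,0,0],[14,0,0,-50,0,0,0],[14,0,0,-40,0,0,0],[14,0,0,0,0,0,0]]'
python3 - <<'E'
from h import *
a=[]
for n in("wrist","scene"):
    c=eyes.read_camera(n); a.append(c["color"][:,:,::-1])
cv2.imwrite("pics/s1.png",np.vstack([cv2.resize(a[0],(480,300)),cv2.resize(a[1][60:260,200:520],(480,300))]))
print(robot.get_obs()["eef_pos"],robot.get_obs()["joints"])
E
```

```text
t: 3.85
eef_pos: [0.4234, 0.1663, 0.047]
ee_rot: [-1.577, 0.522, -1.434]
force: [0.3, 0.5, 0.5]
width: 0.17
[0.42596497 0.16610865 0.04939309] [-0.19214323  0.34730096  2.07483329  0.59608747  0.99264272 -0.73312613]
```

View pics/s1.png

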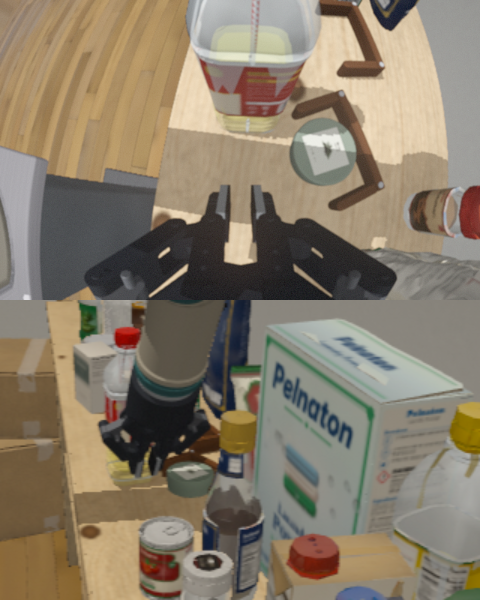

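```bash
python3 -m inch '[[14,0,0,-19,0,0,0],[14,-2,15,0,0,0,0],[14,-1,10,0,0,0,0],[14,-1,6,0,0,0,0],[14,-1,5,0,0,0,0],[14,-1,6,0,0,0,0],[14,-1,8,0,0,0,0],[14,-1,8,0,0,0,0],[14,-1,8,0,0,0,0],[14,-1,8,0,0,0,0],[14,-1,6,0,0,0,0],[14,0,0,0,0,0,0]]'
python3 - <<'E'
from fit import *
cap,body=bottle(); print("cap",cap.min(0),cap.max(0),cap.mean(0),len(cap))
o=robot.get_obs(); print(o["eef_pos"],o["force"])
c=eyes.read_camera("wrist"); d=eyes.read_camera("scene")
cv2.imwrite("pics/s2.png",np.vstack([cv2.resize(c["color"][:,:,::-1],(480,300)),cv2.resize(d["color"][60:260,200:520,::-1],(480,300))]))
E
```

```text
t: 5.45
eef_pos: [0.4137, 0.2467, 0.0296]
ee_rot: [-1.571, 0.52, -1.43]
force: [-0.9, -0.0, -0.1]
width: 0.164
cap [0.39301064 0.17189817] [0.41057534 0.28315157] [0.40421892 0.26837323] 47
[0.41407742 0.2461078  0.02960637] [-0.01748563  0.23596698 -0.2193848 ]
```

View pics/s2.png

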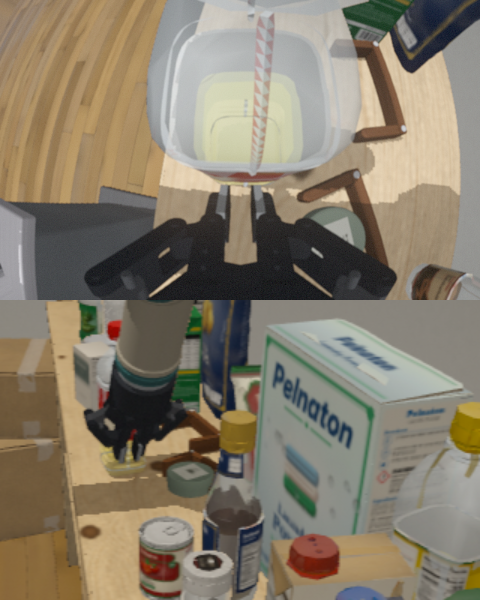

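The wrist view shows the fingertips at (240,195) against the middle of the bottle's flat, with the bottle upright. I'll continue the sideways push.

```bash
python3 -m inch '[[14,-1,4,0,0,0,0],[14,-1,7,0,0,0,0],[14,-1,8,0,0,0,0],[14,-1,8,0,0,0,0],[14,-1,6,0,0,0,0],[14,0,3,0,0,0,0],[14,0,0,0,0,0,0],[14,2,-12,0,0,0,0],[14,4,-30,0,0,0,0],[14,4,-30,5,0,0,0],[14,0,-20,30,0,0,0]]'
python3 - <<'E'
from fit import *
cap,body=bottle(); print("cap",len(cap),np.percentile(cap,[2,50,98],axis=0))
h,xe,ye=np.histogram2d(body[:,0],body[:,1],bins=[np.arange(.36,.45,.005),np.arange(.29,.38,.005)])
print(np.round(ye*1000)[:-1]);
for x,r in zip(xe,h.astype(int)): print(round(x,3),r)
o=robot.get_obs(); print(o["eef_pos"],o["joints"])
E
```

```text
t: 7.12
eef_pos: [0.4188, 0.1881, 0.0639]
ee_rot: [-1.575, 0.52, -1.435]
force: [0.0, 0.6, -0.0]
width: 0.162
cap 336 [[0.39242801 0.29925627]
 [0.40631278 0.31014424]
 [0.42022992 0.32877904]]
[290. 295. 300. 305. 310. 315. 320. 325. 330. 335. 340. 345. 350. 355.
 360. 365. 370. 375.]
0.36 [0 0 0 0 0 0 0 0 0 0 0 0 0 0 0 0 0 0]
0.365 [0 0 0 0 0 0 0 0 0 0 0 0 0 0 0 0 0 0]
0.37 [0 0 0 0 0 0 0 0 0 0 0 0 0 0 0 0 0 0]
0.375 [ 0  5 11 18 28 21 26 12  2  0  0  0  0  0  0  0  0  0]
0.38 [56 33 20 14  3  3  0  0  0  0  0  0  0  0  0  0  0  0]
0.385 [18  1  0  0  0  0  0  0  0  0  0  0  0  0  0  0  0  0]
0.39 [4 0 0 0 0 0 0 0 0 0 0 0 0 0 0 0 0 0]
0.395 [5 0 0 0 0 0 0 0 0 0 0 0 0 0 0 0 0 0]
0.4 [4 0 0 0 0 0 0 0 0 0 0 0 0 0 0 0 0 0]
0.405 [4 0 0 0 0 0 0 0 0 0 0 0 0 0 0 0 0 0]
0.41 [2 0 0 0 0 0 0 0 0 0 0 0 0 0 0 0 0 0]
0.415 [0 0 0 0 0 0 0 0 0 0 0 0 0 0 0 0 0 0]
0.42 [1 0 0 0 0 0 0 0 0 0 0 0 0 0 0 0 0 0]
0.425 [11  0  0  0  0  0  0  0  0  0  0  0  0  0  0  0  0  0]
0.43 [6 1 0 0 0 0 0 0 0 0 0 0 0 0 0 0 0 0]
0.435 [0 0 0 0 0 0 0 0 0 0 0 0 0 0 0 0 0 0]
0.44 [0 0 0 0 0 0 0 0 0 0 0 0 0 0 0 0 0 0]
0.445 [0 0 0 0 0 0 0 0 0 0 0 0 0 0 0 0 0 0]
[0.41978523 0.18930956 0.06479568] [-0.14276859  0.31401029  2.07170319  0.60213829  1.00278419 -0.67520858]
```

```bash
python3 -m inch '[[14,-2,20,-15,0,0,0],[14,-3,25,-20,0,0,0],[14,-2,22,0,0,0,0],[14,-2,14,0,0,0,0],[14,-1,7,0,0,0,0],[14,-1,7,0,0,0,0],[14,-1,7,0,0,0,0],[14,0,5,0,0,0,0],[14,0,1,0,0,0,0],[14,0,0,0,0,0,0],[14,2,-12,0,0,0,0],[14,4,-30,0,0,0,0]]'
python3 - <<'E'
from h import *
o=robot.get_obs(); print(o["eef_pos"],o["force"])
E
python3 -m inch '[[14,-5,-40,15,0,0,0],[14,-25,-30,30,0,0,0],[14,-25,-10,30,0,0,0],[14,-25,0,30,0,0,0],[14,-25,0,10,0,0,0]]'
python3 - <<'E'
from fit import *
cap,body=bottle(); print("cap",len(cap),np.percentile(cap,[2,50,98],axis=0))
P=body[(body[:,2]>.08)&(body[:,2]<.135)]
f=P[P[:,0]<.385][:,:2]; print(len(f)); print(np.round(f[np.argsort(f[:,1])][::12]*1000).astype(int).tolist())
o=robot.get_obs(); print(o["eef_pos"],o["joints"])
print(holder("empty_holder"))
E
```

```text
t: 8.82
eef_pos: [0.413, 0.2558, 0.0297]
ee_rot: [-1.57, 0.52, -1.429]
force: [0.8, -0.5, -0.6]
width: 0.165
[0.41302899 0.25575767 0.02974952] [ 0.76000062 -0.49962279 -0.64644331]
t: 9.45
eef_pos: [0.3085, 0.1753, 0.146]
ee_rot: [-1.567, 0.519, -1.43]
force: [0.2, 0.2, 0.0]
width: 0.161
cap 346 [[0.39118104 0.31485211]
 [0.40475722 0.32652592]
 [0.42037321 0.34286261]]
203
[[384, 302], [383, 305], [383, 306], [382, 307], [381, 308], [380, 309], [381, 311], [380, 314], [379, 316], [377, 319], [379, 321], [379, 324], [378, 327], [378, 331], [377, 333], [377, 335], [375, 339]]
[0.30897808 0.17556748 0.14468614] [-0.23161123  0.0369232   2.1682682   0.52230518  1.19031775 -0.63082968]
(array([514.43860771, 357.00619012]), np.float64(15.728084451678422), np.float64(0.3927552856988596))
```

```bash
python3 -m inch '[[14,-8,10,0,0,0,-0.167],[14,-8,14,0,0,0,-0.167],[14,-6,14,0,0,0,-0.167],[14,0,14,0,0,0,-0.167],[14,0,14,0,0,0,-0.167],[14,0,14,0,0,0,-0.167],[14,0,14,0,0,0,-0.167],[14,0,14,0,0,0,-0.167],[14,0,14,0,0,0,-0.164],[14,0,0,0,0,0,0]]'
python3 - <<'E'
from h import *
from scipy.spatial.transform import Rotation as R
o=robot.get_obs(); print(o["eef_pos"],o["joints"]); M=R.from_euler("xyz",o["ee_rot"]).as_matrix(); print(M[:,1],M[:,2])
E
```

```text
t: 11.1
eef_pos: [0.2796, 0.2545, 0.1336]
ee_rot: [-1.565, 0.457, -2.548]
force: [-0.8, 0.3, -0.2]
width: 0.163
[0.27961535 0.25448301 0.13357816] [ 0.53311625 -0.16749921  2.34601957  0.04238349  0.50731441  1.47982791]
[ 0.36881605  0.24154433 -0.89756953] [ 0.556839   -0.83060363  0.00528489]
```

```bash
python3 -m inch '[[14,4,10,0,0,0,-0.1],[14,4,10,0,0,0,-0.1],[14,4,10,0,0,0,-0.1],[14,4,10,0,0,0,-0.06],[14,4,10,0,0.005,-0.025,0],[14,4,0,0,0.01,-0.04,0],[14,0,0,0,0,0,0]]'
python3 - <<'E'
from h import *
from scipy.spatial.transform import Rotation as R
o=robot.get_obs(); print(o["eef_pos"],o["joints"]); M=R.from_euler("xyz",o["ee_rot"]).as_matrix(); print(M[:,1],M[:,2])
E
```

```text
t: 11.98
eef_pos: [0.3017, 0.298, 0.1323]
ee_rot: [-1.56, 0.517, -2.876]
force: [0.3, 0.6, -0.2]
width: 0.163
[0.30167204 0.29797387 0.1322875 ] [ 0.87023696 -0.02807387  2.27446455 -0.59585133  0.54302039  2.63907103]
[ 0.47996005  0.11933383 -0.86913623] [ 0.25748058 -0.96623656  0.00952173]
```

```bash
python3 -m inch '[[14,6,2,-15,0,0,0],[14,6,2,-15,0,0,0],[14,5,1,-15,0,0,0],[14,0,0,0,0,0,0]]'
python3 - <<'E'
from h import *
from scipy.spatial.transform import Rotation as R
o=robot.get_obs(); print(o["eef_pos"],o["joints"]); M=R.from_euler("xyz",o["ee_rot"]).as_matrix(); print(M[:,1],M[:,2])
E
```

```text
t: 12.48
eef_pos: [0.3234, 0.2999, 0.094]
ee_rot: [-1.566, 0.507, -2.876]
force: [0.5, 0.0, -1.0]
width: 0.165
[0.32338741 0.29987876 0.09396367] [ 0.80308913  0.06104743  2.31676893 -0.6900403   0.40712097  2.70007094]
[ 0.46927093  0.12323123 -0.87441344] [ 0.26069144 -0.9654145   0.0038491 ]
```

```bash
python3 -m inch '[[14,-10,0,20,0,0,0],[14,-10,0,25,0,0,0],[14,0,0,0,-0.0846,-0.0222,0.1574],[14,0,0,0,-0.0846,-0.0222,0.1574],[14,0,0,0,-0.0846,-0.0222,0.1574],[14,0,0,0,-0.0846,-0.0222,0.1574],[14,0,0,0,-0.0846,-0.0222,0.1574],[14,0,0,0,-0.0846,-0.0222,0.1574],[14,0,0,0,-0.0846,-0.0222,0.1574],[14,0,0,0,-0.0846,-0.0222,0.1574],[14,0,0,0,-0.0846,-0.0222,0.1574],[14,0,0,0,0,0,0]]'
cat > st.py <<'E'
from h import *
from scipy.spatial.transform import Rotation as R
o=robot.get_obs(); print(o["eef_pos"],o["joints"]); M=R.from_euler("xyz",o["ee_rot"]).as_matrix(); print("y",M[:,1],"z",M[:,2])
y=M[:,1]; print("heading",np.degrees(np.arctan2(y[1],y[0])),"tilt",np.degrees(np.arccos(-y[2])),"force",o["force"])
E
python3 st.py
```

```text
t: 13.98
eef_pos: [0.3028, 0.3008, 0.1401]
ee_rot: [-1.066, -0.026, -1.264]
force: [0.1, -0.4, 0.3]
width: 0.162
[0.30281994 0.30084105 0.14014623] [ 0.85638687 -0.03950004  2.25099567 -0.53121176  0.5657549   0.94293428]
y [ 0.46754372  0.12464987 -0.87513729] z [0.83075241 0.27635839 0.48319403]
heading 14.928160908793313 tilt 28.938771900681136 force [ 0.06111273 -0.43133569  0.27426617]
```

```bash
python3 -m inch '[[14,0,0,0,-0.0846,-0.0222,0.1574],[14,0,0,0,-0.0846,-0.0222,0.1574],[14,0,0,0,-0.0846,-0.0222,0.1574],[14,0,0,0,-0.0846,-0.0222,0.1574],[14,0,0,0,-0.0846,-0.0222,0.1574],[14,0,0,0,-0.0846,-0.0222,0.1574],[14,0,0,0,-0.0846,-0.0222,0.1574],[14,0,0,0,-0.0846,-0.0222,0.1574],[14,0,0,0,0,0,0]]'; python3 st.py
```

```text
t: 15.1
eef_pos: [0.3028, 0.3008, 0.1399]
ee_rot: [-1.531, -0.504, 0.17]
force: [0.8, 0.7, 0.2]
width: 0.164
[0.30281633 0.30083483 0.13990926] [ 0.86068726 -0.03740984  2.2500875  -0.53848468  0.56937818 -0.48513814]
y [ 0.46879519  0.12119501 -0.87495305] z [-0.18798242  0.98154002  0.03523903]
heading 14.494996711198844 tilt 28.960580600638817 force [0.75953855 0.65481062 0.21646632]
```

```bash
python3 -m inch '[[14,7,2,-10,-0.033,-0.009,0.061],[14,10,3,-25,0,0,0],[14,10,3,-25,0,0,0],[14,10,3,-25,0,0,0],[14,0,0,0,0,0,0]]'; python3 st.py
```

```text
t: 15.72
eef_pos: [0.3397, 0.311, 0.0532]
ee_rot: [-1.573, -0.503, 0.252]
force: [0.5, 0.2, 0.3]
width: 0.161
[0.33966823 0.311032   0.05319541] [ 0.7929625   0.17619983  2.34336725 -0.95816418  0.31081082 -0.15148165]
y [ 0.46726512  0.1178284  -0.87623044] z [-0.24854854  0.96861673 -0.00229106]
heading 14.152989744115208 tilt 28.809066423154064 force [0.51356782 0.23803294 0.27105003]
```

```bash
python3 -m inch '[[14,6,1,-5,0,0,0],[14,6,2,-5,0,0,0],[14,0,0,0,0,0,0]]'; python3 st.py
```

```text
t: 16.1
eef_pos: [0.3523, 0.3152, 0.0456]
ee_rot: [-1.571, -0.507, 0.252]
force: [0.5, 1.2, 0.1]
width: 0.165
[0.3523458  0.31515752 0.04564219] [ 0.77339917  0.2058777   2.33890392 -1.03797414  0.28464414 -0.08575853]
y [ 0.47051006  0.12130213 -0.87401721] z [-2.49466326e-01  9.68383468e-01  1.03620153e-04]
heading 14.456613812993101 tilt 29.07112498391526 force [0.53256111 1.1666337  0.06395508]
```

```bash
python3 -m inch '[[14,3,1,0,-0.012,0.0485,0],[14,3,1,-4,0,0,0],[14,3,1,-4,0,0,0],[14,0,0,0,0,0,0]]'; python3 st.py
python3 - <<'E'
from h import *
c=eyes.read_camera("wrist"); d=eyes.read_camera("scene")
cv2.imwrite("pics/s3.png",np.vstack([cv2.resize(c["color"][:,:,::-1],(480,300)),cv2.resize(d["color"][60:260,200:520,::-1],(480,300))]))
E
```

```text
t: 16.6
eef_pos: [0.3605, 0.3168, 0.0362]
ee_rot: [-1.574, -0.462, 0.255]
force: [0.2, -0.3, -0.3]
width: 0.163
[0.36046155 0.31683583 0.03617198] [ 0.739825    0.22995656  2.30566445 -0.84402572  0.28572129 -0.30653429]
y [ 0.43192295  0.10906185 -0.89529218] z [-0.25090672  0.96800622 -0.00312726]
heading 14.171140870006154 tilt 26.45401650558941 force [ 0.23540988 -0.29643081 -0.32457344]
```

View pics/s3.png

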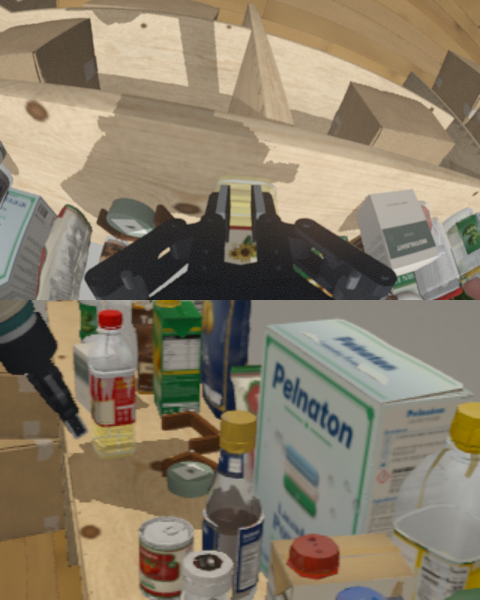

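The scene crop shows the fingertips at (80,432) beside the bottle's foot at (112,440), with the hand leaning back clear of the bottle. I'll push towards the holder.

```bash
python3 -m inch '[[14,4,1,0,0,0,0],[14,5,1,-1,0,0,0],[14,6,2,-1,0,0,0],[14,8,2,-1,0,0,0],[14,8,2,0,0,0,0],[14,8,2,0,0,0,0],[14,8,2,0,0,0,0],[14,8,2,0,0,0,0],[14,6,1,0,0,0,0],[14,4,1,0,0,0,0],[14,0,0,0,0,0,0]]'; python3 st.py
cat > b.py <<'E'
from fit import *
H=np.array([.514,.3565]); a=np.radians(14.5); Rm=np.array([[np.cos(a),np.sin(a)],[-np.sin(a),np.cos(a)]])
cap,body=bottle(); q=np.percentile(cap,[3,97],axis=0); c=q.mean(0); print("cap",len(cap),q.tolist(),c,"in holder mm",Rm@(c-H)*1000)
P=body[(body[:,2]>.08)&(body[:,2]<.135)][:,:2]; P=(P-H)@Rm.T*1000
print("body in holder",np.percentile(P,[2,50,98],axis=0).round(1).tolist())
E
python3 b.py
```

```text
t: 18.08
eef_pos: [0.4262, 0.3334, 0.0337]
ee_rot: [-1.573, -0.463, 0.254]
force: [-1.2, 0.1, -1.3]
width: 0.162
[0.42618398 0.33336787 0.03369891] [ 0.65745038  0.29512393  2.19987419 -0.69555793  0.28021459 -0.52971179]
y [ 0.43245536  0.10997254 -0.89492369] z [-0.25033714  0.96815666 -0.00199904]
heading 14.26778059837889 tilt 26.501370902473543 force [-1.22504876  0.12474873 -1.29743806]
cap 336 [[0.44237849677441876, 0.3299926621887352], [0.4707453934387257, 0.3571264669718431]] [0.45656195 0.34355956] in holder mm [-58.84854359   1.8530884 ]
body in holder [[-87.1, -26.4], [-71.7, -21.8], [-33.8, 20.5]]
```

```bash
python3 -m inch '[[14,4,1,0,0,0,0],[14,6,2,0,0,0,0],[14,8,2,0,0,0,0],[14,8,2,0,0,0,0],[14,8,2,0,0,0,0],[14,6,1,0,0,0,0],[14,5,1,0,0,0,0],[14,3,1,0,0,0,0],[14,0,0,0,0,0,0]]'; python3 st.py; python3 b.py
```

```text
t: 19.4
eef_pos: [0.4742, 0.3454, 0.0337]
ee_rot: [-1.573, -0.463, 0.254]
force: [-0.0, -0.1, -0.4]
width: 0.162
[0.47417478 0.34538618 0.0337478 ] [ 0.61161363  0.340448    2.11262878 -0.57104096  0.29708099 -0.69723534]
y [ 0.43256802  0.11011401 -0.89485184] z [-0.25046079  0.9681248  -0.00194136]
heading 14.281815312780521 tilt 26.51059485401862 force [-0.02215846 -0.11592906 -0.43198813]
cap 331 [[0.490351261401549, 0.34232911340124267], [0.5177416381692872, 0.3697193193229201]] [0.50404645 0.35602422] in holder mm [-9.75563286  2.03154114]
body in holder [[-37.7, -27.2], [-24.6, -22.2], [15.1, 19.2]]
```

```bash
python3 -m inch '[[14,2,0.5,0,0,0,0],[14,2,0.5,0,0,0,0],[14,2,0.5,0,0,0,0],[14,1,0.3,0,0,0,0],[14,0,0,0,0,0,0]]'; python3 b.py;python3 -m inch '[[14,1,0.2,0,0,0,0],[14,0,0,0,0,0,0]]'; python3 -m inch '[[14,1,0.2,0,0,0,0],[14,0,0,0,0,0,0]]'
```

```text
t: 20.23
eef_pos: [0.481, 0.3471, 0.0336]
ee_rot: [-1.573, -0.462, 0.254]
force: [-2.2, -0.8, 1.6]
width: 0.159
cap 336 [[0.4970562106808617, 0.34396304678356426], [0.5253972153302129, 0.37163489586257076]] [0.51122671 0.35779897] in holder mm [-2.35971481  1.95197163]
body in holder [[-30.9, -27.5], [-17.7, -22.3], [21.1, 21.7]]
t: 20.68
eef_pos: [0.4818, 0.3472, 0.0336]
ee_rot: [-1.573, -0.462, 0.254]
force: [-1.1, -1.5, 1.2]
width: 0.162
t: 20.92
eef_pos: [0.4829, 0.3475, 0.0336]
ee_rot: [-1.573, -0.462, 0.254]
force: [-1.8, -0.8, 1.5]
width: 0.162
```

```bash
python3 -m inch '[[14,1,0.2,0,0,0,0],[14,0,0,0,0,0,0]]'; python3 -m inch '[[14,1,0.2,0,0,0,0],[14,0,0,0,0,0,0]]';  python3 b.py
```

```text
t: 21.18
eef_pos: [0.4839, 0.3477, 0.0337]
ee_rot: [-1.573, -0.462, 0.254]
force: [-2.1, -0.8, -0.1]
width: 0.159
t: 21.42
eef_pos: [0.4849, 0.3479, 0.0336]
ee_rot: [-1.573, -0.462, 0.254]
force: [-2.4, -0.4, 0.4]
width: 0.16
cap 117 [[0.5014833482043516, 0.3444510210730901], [0.5287014263289994, 0.3695620324744593]] [0.51509239 0.35700653] in holder mm [1.18441633 0.21688077]
body in holder [[-203.8, -449.5], [-22.9, -24.7], [26.2, 15.6]]
```

```bash
python3 -m inch '[[14,1,0.2,0,0,0,0],[14,0,0,0,0,0,0]]'; python3 -m inch '[[14,1,0.2,0,0,0,0],[14,0,0,0,0,0,0]]'
python3 - <<'E'
from h import *
d=eyes.read_camera("scene"); t=eyes.read_camera("top")
cv2.imwrite("pics/s4.png",np.vstack([cv2.resize(d["color"][70:220,240:440,::-1],(480,360)),cv2.resize(t["color"][140:240,190:350,::-1],(384,240)).copy() if 0 else cv2.resize(t["color"][140:240,180:380,::-1],(480,240))]))
E
```

```text
t: 21.88
eef_pos: [0.4851, 0.3478, 0.0335]
ee_rot: [-1.573, -0.461, 0.254]
force: [-4.7, 0.9, 3.9]
width: 0.163
t: 22.12
eef_pos: [0.4852, 0.3477, 0.0333]
ee_rot: [-1.574, -0.46, 0.254]
force: [-8.6, -1.8, 5.2]
width: 0.162
```

View pics/s4.png

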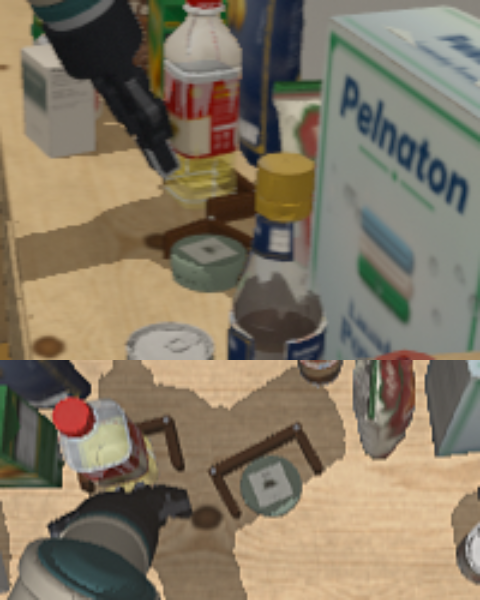

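The force rose to 9 N and the TCP stopped, so the bottle is home against the rail. The picture shows it upright at (205,100), with its foot inside the U. I'll back away along the push line.

```bash
python3 -m inch '[[14,-3,-0.7,0,0,0,0],[14,-8,-2,0,0,0,0],[14,-20,-5,1,0,0,0],[14,-30,-8,10,0,0,0],[14,-30,-8,20,0,0,0],[14,-10,-5,30,0,0,0],[14,0,0,0,0,0,0]]'; python3 st.py; python3 b.py
python3 - <<'E'
from fit import *
print(holder("empty_holder"))
for q in("small_tin","balm_tin","shaker"):
    for cam in("top","scene"):
        P=masks(q,(cam,))
        if P: print(q,cam,np.percentile(P[0],[3,50,97],axis=0).round(3).tolist())
d=eyes.read_camera("scene"); cv2.imwrite("pics/s5.png",cv2.resize(d["color"][70:220,240:440,::-1],(480,360)))
E
```

```text
t: 23.1
eef_pos: [0.3862, 0.3205, 0.0971]
ee_rot: [-1.57, -0.467, 0.253]
force: [0.5, -0.0, 0.2]
width: 0.163
[0.38624151 0.3204944  0.09707564] [ 0.69746413  0.13351794  2.18828425 -0.47523702  0.43537006 -0.73253244]
y [ 0.435828    0.11344473 -0.89285175] z [-2.50875339e-01  9.68019255e-01  5.35569875e-04]
heading 14.590155380018164 tilt 26.766186855323795 force [ 0.54247291 -0.02143587  0.24261138]
cap 320 [[0.5008111906998517, 0.3445832506865618], [0.5270304682993389, 0.37214740762736714]] [0.51392083 0.35836533] in holder mm [0.39039239 1.82573673]
body in holder [[-26.9, -27.2], [-16.0, -22.5], [23.2, 21.6]]
(array([514.98694929, 355.67435134]), np.float64(14.292169086544764), np.float64(2.706946855507362))
small_tin top [[0.395, -0.032, 0.001], [0.42, -0.003, 0.069], [0.449, 0.021, 0.073]]
small_tin scene [[0.396, -0.035, 0.002], [0.418, -0.026, 0.056], [0.447, 0.02, 0.073]]
balm_tin top [[0.464, 0.183, 0.015], [0.493, 0.21, 0.024], [0.52, 0.237, 0.027]]
balm_tin scene [[0.466, 0.18, 0.003], [0.491, 0.196, 0.024], [0.52, 0.238, 0.026]]
shaker top [[0.42, -0.128, 0.002], [0.439, -0.101, 0.096], [0.462, -0.086, 0.1]]
shaker scene [[0.421, -0.132, 0.024], [0.439, -0.125, 0.078], [0.462, -0.097, 0.099]]
```

View pics/s5.png

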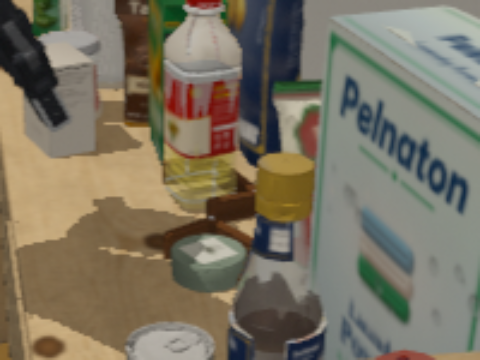

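The bottle stands upright in the holder at (205,110), the hand is away, and the other goods haven't moved.

```bash
python3 -c "
from cell import workorder
print(workorder.finish_job())"
```

```text
the job is handed in; nothing more can be done
None
```

The bottle is standing upright in the empty holder against its back rail, the hand is clear, and the job is handed in. I pushed it left with the fingertips near its foot until it lined up with the holder. I then pushed it straight in until the contact force rose to about 9 N and the hand stopped advancing.

**Last checks:**
- **Position:** the camera put the bottle about 0.4 mm past the home spot and 1.8 mm to the left, well inside the limits. Calibration is good to about 2 mm.
- **Other goods:** the small tin, flat tin and spice jar were within a few millimetres of where they started.
- **Hand:** it had backed off about 100 mm, with no force showing on the tool.
- **Time:** about 23 s of the 69 s allowed.

**Disagreements and problems:**
- **Joint limit:** while lining up the second push, the last joint reached its limit and read 2.70007 against 2.70. I backed off at once and turned the hand half round. Nothing reported a fault.
- **Holder re-check:** a final re-fit of the holder was poor because the bottle partly hides it, but it agreed with the earlier position to about 1 mm.

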